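# Put the gear under the telescoping magnifier and hold the lens out

### The arm

A 7-joint arm with a two-finger parallel gripper is mounted at the origin on the work surface. World frame = base frame: x ahead of the robot, y to its left, z up, the work surface at z = 0. Lengths are in m, angles in rad, forces in N, time in s.
With the tool pointing down it reaches from about 0.425 to 0.875 m from the base axis. Payload 8.4 kg.
Tool frame: the origin (TCP) lies between the finger pads; the fingertips stand 11 mm ahead of it and the grasp point (between the pads) lies 8 mm behind it (tips_ahead is the distance from the TCP to the fingertips, in m); z points along the fingers, y is the direction in which the jaws open and shut (so a half turn about z gives the same grasp; the last joint's range is limited). The gripper opens to 85 mm and grips with 20 to 120 N. Pads are 22 mm wide; open, the fingers measure 114 mm over their backs; the gripper's body (76 mm by 85 mm) begins 54 mm behind the grasp point. The pads swing forward as they close: fully open they stand 13 mm farther back than shut.
Start: joints at [-1.288, 0.333, 0.04, 1.465, -0.013, 1.343, -0.059], TCP at [0.242, 0.603, 0.242] pointing down, gripper open.
Joint ranges: [-2.58, 2.58], [-0.38, 2.09], [-1.3, 1.39], [0.25, 2.4], [-1.5, 4.64], [0.08, 2.09], [-2.65, 2.65]. Speed limits (rad/s): [2.22, 2.22, 2.79, 2.79, 3.14, 3.14, 3.14].

### API

Orientations are given as a 3x3 rotation matrix whose columns are the frame's x, y, z axes.
In Python, from cell import * gives the robot as it stands.
- The arm moves only by the tool apply_moves, never from a script. Its argument "deltas" is a list of rows, each a list of 7 numbers: the turn, a rotation vector about the world's x, y, z normalised to -1 to 1, where 1 is pi/2 rad, then the shift along the world's x, y, z normalised to -1 to 1, where 1 is 0.8 m, then the opening, from 0 (shut) to 1 (fully open). A call has 1 to 10 rows; each row is the pose to reach, as a shift and turn from the pose measured when the call began; what a row does not reach only later rows make up. A row lasts 1/12 s, in which the tool goes at most 41.7 mm and 7.16 degrees, less where a joint would pass 70% of its speed; a pose out of reach is approached as far as the arm can. A call with a number of a shift or a turn outside -1 to 1 is refused whole. A call with a gripper value outside its range is refused whole. The fingers move at their own pace and stop on an object; the grip force is fixed at half the most. Time passes only in rows, so rows that repeat a pose let the fingers close. It gives the time, the measured TCP pose, the force and the opening at its end, in the units of the state.
- read_state(): the state, without advancing time (a new reading comes with each control period).
- get_image(name): name is "scene" or "top" or "wrist"; returns a dict with "color" (384x512x3 uint8, blue, green, red), "z_map" (384x512 float32, m along the optical axis (not along the pixel's ray), 0 where there is no reading), "fx", "fy", "cx", "cy" (pixels), "rvec" (rotation vector, rad) and "tvec" (3), from world to camera coordinates, as OpenCV has them. Camera axes: x right, y down, z forward; pixel columns grow to the right and rows downward; lengths in m; the calibration is good to about 2 mm. The wrist camera is an equidistant fisheye: a pixel r from the principal point sees the ray r / f radians off the axis. A picture is of the moment at which its call begins.
- close_job(): hands the job in, once; it reports no verdict.
The state is a dict: "time": time; "joints": joint angles; "joint_velocities": joint speeds; "effort": joint torques, N m; "tool_pos": TCP position; "tcp_rot": TCP orientation; "force": force on the tool from outside, world axes, zero at the start; "ft_torque": the same for the moment, N m; "width": finger opening in m.
Only numpy, scipy, OpenCV 4.12 (cv2) and the standard library are available. Lean on these libraries where they do the work, as an engineer would, in place of code of your own. Each camera call takes 0.05 s, during which the arm holds its last target.

### The job

Lay the brass gear flat in the middle of the round glass stage of the inspection stand and let go of it while the magnifier is still pushed in. Then grip the magnifier's black block across its red side button, so that the button is squeezed in, pull the telescoping arm straight out past its first stop to the second stop, over the gear, and finish while still holding it fully extended (it springs back if let go). Do not disturb the other things on the bench.

Things in the scene. Friction and masses are not known exactly. Their poses are not given: they have to be found in the camera images.
- brass_gear: The brass-coloured spur gear, a flat toothed disc 38 mm over the teeth and 20 mm thick, about 0.15 kg, lying flat on the blue mat. Origin: centre of its underside; z is its axis, up. It is the only brass one of three equal-sized gears that lie in a row about 80 mm apart, centre to centre, in any order.
- steel_gear: Grey steel gear, 38 mm across, 20 mm thick, on the mat, same origin as the brass one. Leave alone.
- white_gear: White plastic gear, 38 mm across, 20 mm thick, on the mat, same origin as the brass one. Leave alone.
- mat: Flat blue mat, 260 x 100 x 3 mm, fixed to the bench; origin at the centre of its underside; the row of gears runs along its long axis x.
- stand: Fixed ivory inspection stand: a base 40 mm high and 150 mm wide, reaching from 70 mm in front of the stage centre (local -x, round end) to 405 mm behind it (local +x), with a column (60 x 70 mm, 215 mm high) at local x = 365 mm that carries a level dark outer tube, 28 mm in diameter, from local x = 225 to 395 mm at height 190 mm. Origin on the bench below the centre of the glass stage; z up. The magnifier arm telescopes out of the tube along local -x.
- stage_center (a point): Centre of the top face of the round glass stage: a green glass disc 100 mm in diameter, its top 45 mm above the bench, with a grey 48 mm spot at its middle. Nothing sticks up from the base within 85 mm of it; the pushed-in lens stands above it at 86 mm or more to the side.
- boom (a joint): How far the magnifier arm is pulled out of the outer tube, in m: 0 pushed in, 0.060 first stop, 0.120 second stop (the hard end of travel). With the button out the arm is caught: at the start it moves only 2 mm, and it is caught again at 60 mm if the button is let out before that; with the button held in it slides freely to 120 mm. A spring pulls it back with about 2 N (in) to 4 N (out); let go when out, it springs back to 72 mm or less.
- boom_grip (a point): Centre of the black grip block on the arm, 40 mm long along the arm, 24 mm wide across it and 40 mm high (its centre 190 mm above the bench, top at 210 mm), 20 mm in front of the outer tube's mouth when pushed in. x axis as the stand's: the arm is pulled towards its -x. Fingers from above, closing across the arm and centred on this point, squeeze the button and clamp the block.
- button_face (a point): Centre of the outer face of the red round button, 20 mm in diameter, in the middle of the block's local +y side, standing 6 mm proud of it, level with the block's centre.
- boom_button (a joint): Red button, in m: 0 out, 0.005 fully in; about 3 N to start and 6 N fully in; the arm is released above 0.0035 and springs out again if not held.
- lens_center (a point): Centre of the round magnifier lens in its dark ring (68 mm in diameter, 14 mm high), on the arm 65 mm in front of the grip block's centre, 190 mm above the bench. At the second stop it is right above the stage centre.
- amber_bottle: Amber bottle, 48 mm in diameter, 110 mm high, at the back; origin at its foot. Leave alone.
- dish: Low white dish, 90 mm in diameter, 18 mm high, at the back; origin at its foot. Leave alone.
- screwdriver: Screwdriver with a red handle, lying at the back right. Leave alone.
- jar: Pale jar with a white lid, 56 mm in diameter, 70 mm high, at the back; origin at its foot. Leave alone.
- mug: Blue mug, 76 mm in diameter, 90 mm high, at the left; origin at its foot. Leave alone.
Mind the look-alikes: they are no part of the job. Of the things shaped like the brass_gear, the brass one is meant.

How it is judged:
By the outcome, as a careful person would: the job done as asked, in the order asked, and still so for the second after the job is handed in, while the arm keeps its last pose, push and grip.
It also fails if it takes over 61 s, if anything falls off the work surface, if the arm or the gripper's body presses on something with over 40 N, if the wrist force passes 120 N, or if a joint passes its speed limit or range.

## Working session

There is one attempt and no reset: what is moved stays moved. The work goes in short steps, Python scripts to look and compute and a tool call to move; the robot and the scene stay as the last step left them, time stands still between calls to the robot, and variables do not carry over. Pictures are saved under pics/ and viewed, and the job is handed in when it is done.

Besides the shell and the picture viewer there is one more tool, called by a JSON object that holds its "fn" and its "kwargs", one argument or row to a line. apply_moves: Moves the arm, as the interface text tells. Its arguments: {"type":"object","properties":{"deltas":{"type":"array","items":{"type":"array","items":{"type":"number"}}}},"required":["deltas"]}

```bash
mkdir -p pics; ls; cat > h.py <<'E'
from cell import *
import numpy as np, cv2
def ray(im,u,v):
    R,_=cv2.Rodrigues(np.array(im["rvec"],float));t=np.array(im["tvec"],float).ravel()
    d=np.array([(u-im["cx"])/im["fx"],(v-im["cy"])/im["fy"],1.0])
    return -R.T@t, R.T@d
def onplane(im,u,v,z):
    c,d=ray(im,u,v); return c+d*(z-c[2])/d[2]
def depthpt(im,u,v):
    c,d=ray(im,u,v); return c+d*im["z_map"][int(round(v)),int(round(u))]
E
python3 - <<'E'
from h import *
for n in ("scene","top","wrist"):
    im=get_image(n); cv2.imwrite(f"pics/{n}0.png",im["color"])
    np.savez(f"{n}0.npz",**{k:np.array(v) for k,v in im.items()})
    print(n,im["fx"],im["cx"],im["cy"],np.array(ray(im,im["cx"],im["cy"])).round(3))
s=read_state();print(s)
E
```

```text
pics
scene 471.1075840039728 261.2833416255076 192.26494479704422 [[ 1.428  0.33   0.87 ]
 [-0.744 -0.129 -0.655]]
top 400.44441371637987 255.5069155945363 193.19951554673264 [[ 0.439  0.179  1.368]
 [ 0.096 -0.007 -0.995]]
wrist 297.3186396354542 253.47279265113644 186.615950394303 [[ 0.179  0.629  0.372]
 [ 0.252 -0.103 -0.962]]
{'time': 0.15, 'joints': array([-1.28820096,  0.33376968,  0.03988804,  1.46608785, -0.0134024 ,
        1.34332357, -0.05847124]), 'joint_velocities': array([ 1.29032204e-03, -3.74502244e-03,  3.50356862e-04, -1.24831156e-03,
        8.60993478e-05, -2.75750664e-04, -1.44292470e-03]), 'effort': array([ 3.60598053e-03, -6.59039354e+01,  1.36784501e+00, -4.05876875e+01,
        1.68391666e-02,  9.65870626e-03, -6.21802258e-06]), 'tool_pos': array([0.24207476, 0.60285301, 0.24160251]), 'tcp_rot': array([[-9.27997193e-01,  3.72586958e-01, -4.09335659e-04],
       [ 3.72587172e-01,  9.27996346e-01, -1.25744747e-03],
       [-8.86465328e-05, -1.31942094e-03, -9.99999126e-01]]), 'force': array([-0.58990916,  0.32582588, -0.4895042 ]), 'ft_torque': array([-0.02694617,  0.02414661, -0.02141166]), 'width': 0.08581549184585625}
```

View pics/scene0.png

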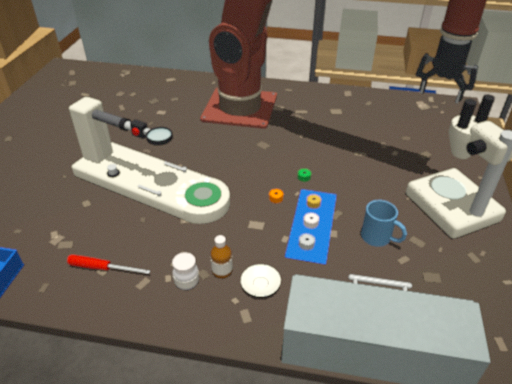

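View pics/top0.png

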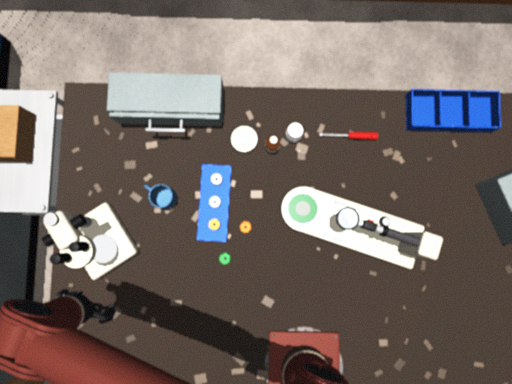

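The scene image shows the brass gear at about (314,200) at the robot end of the mat, the stage at (203,194), and the lens at (159,135) with the red button near (137,130). In the top image the brass gear is at (214,225), the stage at (302,208) and the lens at (347,218).

```bash
python3 - <<'E'
from h import *
L=lambda n:{k:(v if v.ndim else float(v)) for k,v in np.load(f"{n}0.npz").items()}
S,T=L("scene"),L("top")
def blobs(im,lo,hi,box,z,name):
    u0,v0,u1,v1=box
    hsv=cv2.cvtColor(im["color"],cv2.COLOR_BGR2HSV)
    m=cv2.inRange(hsv,lo,hi);mm=np.zeros_like(m);mm[v0:v1,u0:u1]=m[v0:v1,u0:u1]
    n,l,st,c=cv2.connectedComponentsWithStats(mm)
    for i in range(1,n):
        if st[i,4]>8:
            print(name,st[i].tolist(),c[i].round(1),onplane(im,*c[i],z).round(4),depthpt(im,*c[i]).round(4))
blobs(T,(10,80,80),(30,255,255),(195,160,235,245),.023,"brassT")
blobs(S,(10,80,80),(30,255,255),(285,185,340,260),.023,"brassS")
blobs(T,(100,120,60),(125,255,255),(190,155,240,250),.003,"matT")
blobs(S,(100,120,60),(125,255,255),(280,180,345,265),.003,"matS")
blobs(T,(40,60,40),(90,255,255),(280,180,330,230),.045,"stageT")
blobs(S,(40,60,40),(90,255,255),(170,170,230,220),.045,"stageS")
blobs(T,(0,150,80),(8,255,255),(340,200,420,260),.19,"btnT")
blobs(S,(0,150,80),(8,255,255),(100,100,170,150),.19,"btnS")
for n,im,b in (("t",T,(185,150,450,280)),("s",S,(60,90,345,265))):
    cr=im["color"][b[1]:b[3],b[0]:b[2]];cv2.imwrite(f"pics/{n}crop.png",cv2.resize(cr,None,fx=2.8,fy=2.8,interpolation=cv2.INTER_CUBIC))
    # column/tube: points by depth
    vv,uu=np.nonzero(im["z_map"]>0)
    R,_=cv2.Rodrigues(im["rvec"]);c=-R.T@im["tvec"].ravel()
    d=np.stack([(uu-im["cx"])/im["fx"],(vv-im["cy"])/im["fy"],np.ones(len(uu))])
    P=(c[:,None]+R.T@d*im["z_map"][vv,uu]).T
    np.savez(f"P{n}.npz",P=P,uu=uu,vv=vv)
E
```

```text
brassT [210, 220, 10, 10, 78] [214.3 224.1] [0.462  0.3046 0.023 ] [0.462  0.3047 0.0228]
brassT [229, 223, 2, 10, 10] [229.1 227.5] [0.4518 0.255  0.023 ] [0.4519 0.2561 0.0039]
brassS [308, 195, 13, 13, 135] [313.5 200.9] [0.4731 0.3076 0.023 ] [0.4739 0.3076 0.0237]
matT [196, 164, 36, 78, 1921] [213.7 202.9] [0.5345 0.3111 0.003 ] [0.533  0.309  0.0248]
matS [285, 189, 51, 75, 2107] [311.7 228.4] [0.5579 0.3129 0.003 ] [ 5.547e-01  3.129e-01 -2.000e-04]
stageT [290, 195, 27, 27, 373] [303.1 207.9] [0.5215 0.0109 0.045 ] [0.5213 0.0113 0.048 ]
stageS [185, 183, 36, 23, 504] [202.6 194.3] [0.5283 0.016  0.045 ] [0.5259 0.0152 0.0428]
btnS [132, 127, 8, 9, 49] [135.4 131. ] [ 0.4797 -0.1662  0.19  ] [ 0.4841 -0.1639  0.1931]
```

View pics/tcrop.png

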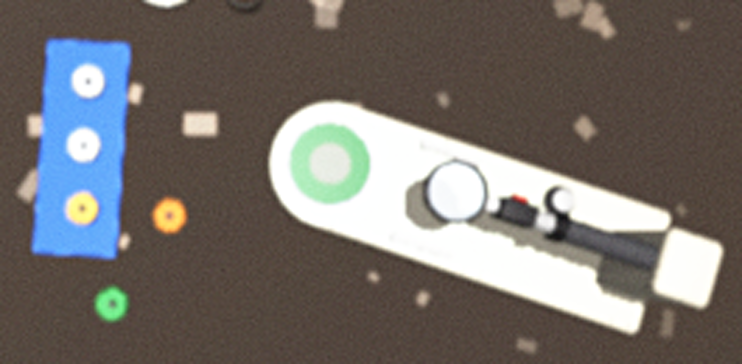

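View pics/scrop.png

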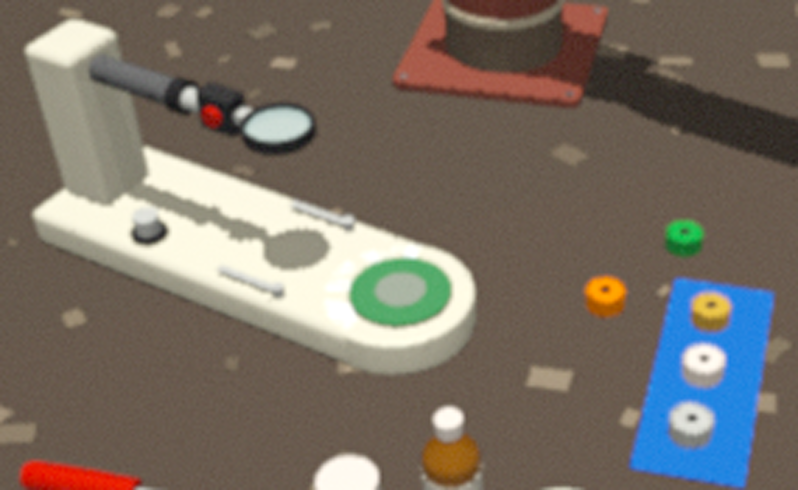

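The top crop shows the three gears, brass at the robot end, a look-alike orange gear well to its right, and the red button on the far (+x) side of the block. Next I fit the axis and centres more carefully.

```bash
python3 - <<'E'
from h import *
for n in "ts":
    D=np.load(f"P{n}.npz");P=D["P"]
    q=lambda b,z:P[(P[:,0]>b[0])&(P[:,0]<b[1])&(P[:,1]>b[2])&(P[:,1]<b[3])&(P[:,2]>z[0])&(P[:,2]<z[1])]
    A=q((.43,.5,.27,.34),(.018,.03)); print(n,"brass top",len(A),cv2.minEnclosingCircle(A[:,:2].astype(np.float32)),A.mean(0))
    C=q((.3,.5,-.5,-.25),(.205,.23));print("column",len(C),cv2.minAreaRect(C[:,:2].astype(np.float32)) if len(C)>3 else 0)
    B=q((.3,.7,-.5,.12),(.03,.05));print("base",len(B),cv2.minAreaRect(B[:,:2].astype(np.float32)))
    Tt=q((.3,.6,-.4,-.05),(.175,.212));print("tube",len(Tt),cv2.fitLine(Tt[:,:2].astype(np.float32),cv2.DIST_HUBER,0,.01,.01).ravel(),Tt.min(0),Tt.max(0))
L=lambda n:{k:(v if v.ndim else float(v)) for k,v in np.load(f"{n}0.npz").items()}
for n,box in (("top",(285,190,320,226)),("scene",(170,170,232,222))):
    im=L(n);hsv=cv2.cvtColor(im["color"],cv2.COLOR_BGR2HSV);m=cv2.inRange(hsv,(40,60,40),(90,255,255))
    mm=np.zeros_like(m);mm[box[1]:box[3],box[0]:box[2]]=m[box[1]:box[3],box[0]:box[2]]
    cs,h=cv2.findContours(mm,cv2.RETR_CCOMP,cv2.CHAIN_APPROX_NONE)
    for c in cs:
        if len(c)>10:
            e=cv2.fitEllipse(c);print(n,"ell",e,onplane(im,*e[0],.045))
im=L("top");hsv=cv2.cvtColor(im["color"],cv2.COLOR_BGR2HSV);m=cv2.inRange(hsv,(100,120,60),(125,255,255));m[:150]=0;m[250:]=0;m[:,:190]=0;m[:,240:]=0
c=max(cv2.findContours(m,cv2.RETR_EXTERNAL,cv2.CHAIN_APPROX_NONE)[0],key=cv2.contourArea);
pts=np.array([onplane(im,*p[0],.003)[:2] for p in c],np.float32);print("mat",cv2.minAreaRect(pts))
E
```

```text
t brass top 93 ((0.46137359738349915, 0.30651071667671204), 0.019160708412528038) [0.46150076 0.30581217 0.0234645 ]
column 550 ((0.41991350054740906, -0.30601972341537476), (0.11595463007688522, 0.06996676325798035), 72.56080627441406)
base 4711 ((0.4701596200466156, -0.14603927731513977), (0.473621666431427, 0.15041017532348633), 72.60372924804688)
tube 1138 [ 0.31642482  0.9486176   0.45576048 -0.18819043] [ 0.37118867 -0.36472887  0.17630098] [ 0.51754062 -0.06665447  0.21197262]
s brass top 104 ((0.46276620030403137, 0.3075336813926697), 0.02024502493441105) [0.46354757 0.30760784 0.02126454]
column 335 ((0.4178815484046936, -0.31837525963783264), (0.09133339673280716, 0.0719999149441719), 74.40798950195312)
base 5300 ((0.47312235832214355, -0.14474424719810486), (0.4763043224811554, 0.15512540936470032), 72.32447814941406)
tube 1505 [ 0.25404918  0.9671913   0.4681681  -0.18365613] [ 0.3739047  -0.37056986  0.1750376 ] [ 0.52145024 -0.0651442   0.21195631]
top ell ((302.7395324707031, 207.9450225830078), (26.29956817626953, 26.633710861206055), 148.0704803466797) [0.52131439 0.01199531 0.045     ]
top ell ((302.2008361816406, 208.0559844970703), (17.30704689025879, 17.552608489990234), 6.517800807952881) [0.52090717 0.01377611 0.045     ]
scene ell ((202.58460998535156, 193.97093200683594), (22.675491333007812, 35.41447067260742), 85.87921142578125) [0.52682602 0.01563648 0.045     ]
scene ell ((202.5919647216797, 192.83444213867188), (12.625589370727539, 19.358823776245117), 83.46822357177734) [0.52237483 0.0144035  0.045     ]
mat ((0.5368680357933044, 0.310745507478714), (0.10418563336133957, 0.2640290856361389), 87.94636535644531)
```

{"fn": "apply_moves", "kwargs": {
  "deltas": [
    [0,0,0.05,0.028,-0.037,0,0.7],
    [0,0,0.1,0.065,-0.087,-0.01,0.7],
    [0,0,0.15,0.1,-0.135,-0.02,0.7],
    [0,0,0.22,0.14,-0.187,-0.03,0.7],
    [0,0,0.22,0.175,-0.235,-0.045,0.7],
    [0,0,0.22,0.21,-0.283,-0.06,0.7],
    [0,0,0.22,0.245,-0.33,-0.07,0.7],
    [0,0,0.22,0.275,-0.37,-0.08,0.7],
    [0,0,0.22,0.275,-0.37,-0.09,0.7],
    [0,0,0.22,0.275,-0.37,-0.09,0.7]
  ]
}}

```text
time: 0.98
tool_pos: [0.4657, 0.299, 0.1676]
tcp_rot: [[-0.999, 0.045, -0.0], [0.045, 0.999, -0.005], [-0.0, -0.005, -1.0]]
force: [0.4, -0.3, -0.2]
width: 0.0599
```

```bash
cat >> h.py <<'E'
def wray(im,u,v):
    R,_=cv2.Rodrigues(np.array(im["rvec"],float));t=np.array(im["tvec"],float).ravel()
    x=(u-im["cx"]);y=(v-im["cy"]);r=np.hypot(x,y)+1e-9;th=r/im["fx"]
    d=np.array([np.sin(th)*x/r,np.sin(th)*y/r,np.cos(th)]);return -R.T@t,R.T@d
def wplane(im,u,v,z):
    c,d=wray(im,u,v);return c+d*(z-c[2])/d[2]
E
python3 - <<'E'
from h import *
im=get_image("wrist");cv2.imwrite("pics/w1.png",im["color"])
hsv=cv2.cvtColor(im["color"],cv2.COLOR_BGR2HSV);m=cv2.inRange(hsv,(15,80,60),(35,255,255))
n,l,st,c=cv2.connectedComponentsWithStats(m)
for i in range(1,n):
    if st[i,4]>60: print(st[i],c[i],wplane(im,*c[i],.023).round(4))
s=read_state();print(s["time"],s["tool_pos"],s["tcp_rot"].round(3),s["width"],s["force"],s["joints"].round(2))
E
```

```text
[ 243  151   40   42 1126] [261.80195382 171.48312611] [0.4603 0.3061 0.023 ]
[140 153  36  38 864] [157.44444444 171.54861111] [0.4554 0.2039 0.023 ]
1.0333 [0.46463144 0.30083125 0.16785286] [[-0.999  0.044 -0.001]
 [ 0.044  0.999 -0.005]
 [ 0.001 -0.005 -1.   ]] 0.05967116784755768 [ 0.8534214   0.02085862 -0.14318981] [-0.84  0.19  0.21  1.8  -0.04  1.15  0.91]
```

View pics/w1.png

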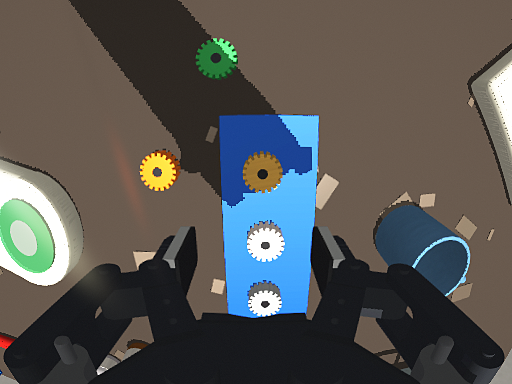

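The wrist view shows the brass gear in shadow on the mat at (262,173), with the jaws straddling the row. The yellow gear at (157,172) lies off the mat, so it is the look-alike.

{"fn": "apply_moves", "kwargs": {
  "deltas": [
    [0,0,0,-0.004,0.0074,-0.04,0.7],
    [0,0,0,-0.004,0.0074,-0.08,0.7],
    [0,0,0,-0.004,0.0074,-0.12,0.7],
    [0,0,0,-0.004,0.0074,-0.15,0.7],
    [0,0,0,-0.004,0.0074,-0.17,0.7],
    [0,0,0,-0.004,0.0074,-0.18,0.7],
    [0,0,0,-0.004,0.0074,-0.186,0.7],
    [0,0,0,-0.004,0.0074,-0.188,0.7],
    [0,0,0,-0.004,0.0074,-0.188,0.7]
  ]
}}

```text
time: 1.78
tool_pos: [0.4617, 0.3073, 0.0181]
tcp_rot: [[-0.999, 0.044, -0.0], [0.044, 0.999, -0.004], [0.0, -0.004, -1.0]]
force: [-0.2, 0.6, 0.2]
width: 0.0599
```

```bash
python3 - <<'E'
from h import *
im=get_image("wrist");cv2.imwrite("pics/w2.png",im["color"])
s=read_state();print(s["time"],s["tool_pos"],s["width"],s["force"])
E
```

```text
1.8333 [0.4619295  0.3073519  0.01843008] 0.06015104866714492 [-0.98342731  0.46505086  0.60392433]
```

View pics/w2.png

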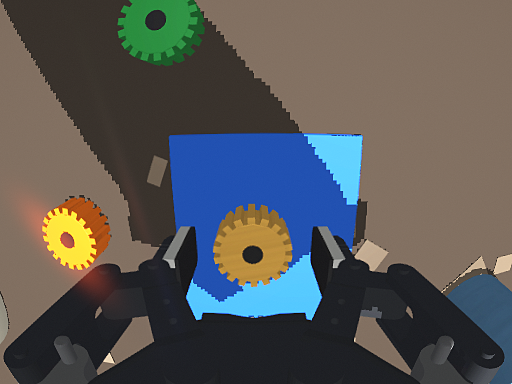

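The gear is centred between the pads at (253,253), so I close.

{"fn": "apply_moves", "kwargs": {
  "deltas": [
    [0,0,0,0,0,0,0.2],
    [0,0,0,0,0,0,0.2],
    [0,0,0,0,0,0,0.2],
    [0,0,0,0,0,0,0.2],
    [0,0,0,0,0,0,0.2],
    [0,0,0,0,0,0,0.2]
  ]
}}

```text
time: 2.33
tool_pos: [0.4627, 0.308, 0.02]
tcp_rot: [[-0.999, 0.044, 0.002], [0.044, 0.999, -0.002], [-0.002, -0.002, -1.0]]
force: [-1.6, -1.1, 8.4]
width: 0.0358
```

```bash
python3 - <<'E'
from h import *
im=get_image("wrist");cv2.imwrite("pics/w3.png",im["color"])
s=read_state();print(s["time"],s["tool_pos"],s["width"],s["force"])
E
```

```text
2.3833 [0.4626503  0.30797887 0.01999838] 0.036069968076413036 [-1.77441475 -1.16902039  7.97259463]
```

View pics/w3.png

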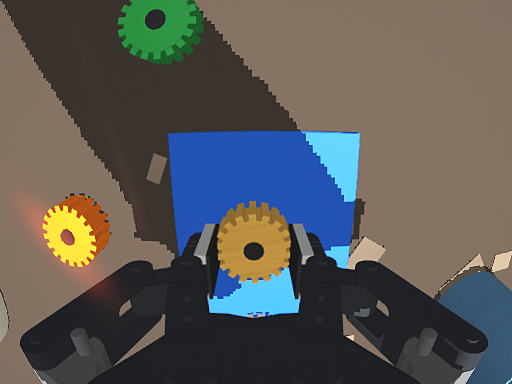

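Width is 36 mm and the gear sits square at (253,251). I lift it and carry it towards the stage.

{"fn": "apply_moves", "kwargs": {
  "deltas": [
    [0,0,0,0,0,0.02,0.2],
    [0,0,0,0,0,0.06,0.2],
    [0,0,0,0,0,0.11,0.2],
    [0,0,-0.06,0.01,-0.04,0.15,0.2],
    [0,0,-0.13,0.02,-0.08,0.15,0.2],
    [0,0,-0.2,0.03,-0.12,0.15,0.2],
    [0,0,-0.27,0.035,-0.16,0.15,0.2],
    [0,0,-0.34,0.04,-0.2,0.15,0.2],
    [0,0,-0.41,0.045,-0.24,0.15,0.2],
    [0,0,-0.48,0.05,-0.27,0.15,0.2]
  ]
}}

```text
time: 3.22
tool_pos: [0.5026, 0.089, 0.1406]
tcp_rot: [[-0.693, 0.721, 0.0], [0.721, 0.693, -0.002], [-0.002, -0.001, -1.0]]
force: [1.1, -0.4, -2.0]
width: 0.0357
```

```bash
python3 - <<'E'
from h import *
im=get_image("wrist");cv2.imwrite("pics/w4.png",im["color"])
s=read_state();print(s["time"],s["tool_pos"],s["tcp_rot"].round(3),s["width"],s["force"],s["joints"].round(2))
y=s["tcp_rot"][:,1];print(np.degrees(np.arctan2(y[1],y[0])))
E
```

```text
3.2667 [0.50349896 0.08423663 0.14067626] [[-0.683  0.73   0.001]
 [ 0.73   0.683 -0.004]
 [-0.004 -0.002 -1.   ]] 0.0353934990147905 [ 1.26808156 -5.44689265 -1.96548926] [-0.65  0.13  0.43  1.95 -0.06  1.08  0.55]
43.09047780740659
```

View pics/w4.png

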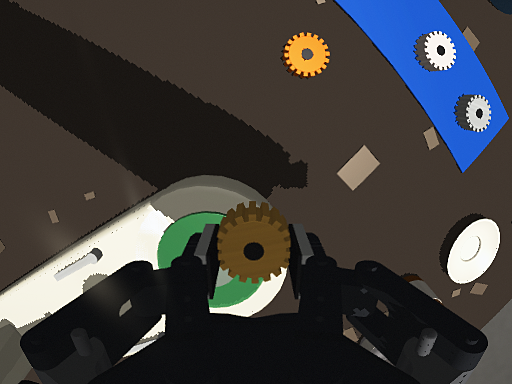

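The gear is held firmly, with its hole at (254,251), and the stage is below left.

{"fn": "apply_moves", "kwargs": {
  "deltas": [
    [0,0,-0.07,0.004,-0.01,0,0.2],
    [0,0,-0.14,0.008,-0.02,0,0.2],
    [0,0,-0.21,0.012,-0.035,0,0.2],
    [0,0,-0.28,0.016,-0.05,0,0.2],
    [0,0,-0.35,0.0225,-0.065,0,0.2],
    [0,0,-0.42,0.0225,-0.08,0,0.2],
    [0,0,-0.49,0.0225,-0.088,0,0.2],
    [0,0,-0.56,0.0225,-0.088,0,0.2],
    [0,0,-0.63,0.0225,-0.088,0,0.2],
    [0,0,-0.672,0.0225,-0.088,0,0.2]
  ]
}}

```text
time: 4.1
tool_pos: [0.5214, 0.0139, 0.141]
tcp_rot: [[0.304, 0.953, -0.003], [0.953, -0.304, -0.002], [-0.003, -0.002, -1.0]]
force: [-0.4, 0.0, -1.6]
width: 0.0354
```

{"fn": "apply_moves", "kwargs": {
  "deltas": [
    [0,0,0,0,0,0,0.2],
    [0,0,0,0,0,0,0.2]
  ]
}}

```text
time: 4.27
tool_pos: [0.5215, 0.0142, 0.1413]
tcp_rot: [[0.302, 0.953, -0.003], [0.953, -0.302, -0.002], [-0.003, -0.002, -1.0]]
force: [-0.1, -0.5, -2.7]
width: 0.0358
```

```bash
python3 - <<'E'
from h import *
for n in ("wrist","top","scene"):
    im=get_image(n);cv2.imwrite(f"pics/{n}5.png",im["color"])
    if n=="wrist":
        s=read_state();print(s["time"],s["tool_pos"],s["tcp_rot"].round(3),s["width"],s["force"],s["joints"].round(2))
        y=s["tcp_rot"][:,1];print(np.degrees(np.arctan2(y[1],y[0])))
        print("gear hole",wplane(im,254,251,s["tool_pos"][2]+.003))
        hsv=cv2.cvtColor(im["color"],cv2.COLOR_BGR2HSV);m=cv2.inRange(hsv,(40,60,40),(90,255,255))
        c=max(cv2.findContours(m,cv2.RETR_EXTERNAL,cv2.CHAIN_APPROX_NONE)[0],key=cv2.contourArea)
        p=np.array([wplane(im,*q[0],.045)[:2] for q in c],np.float32);np.save("ring.npy",p)
        print(cv2.minEnclosingCircle(p))
E
```

```text
4.3167 [0.52148075 0.01417292 0.14120693] [[ 0.302  0.953 -0.003]
 [ 0.953 -0.302 -0.002]
 [-0.003 -0.002 -1.   ]] 0.035570320738511345 [-0.28770362 -0.05076652 -2.49554459] [-0.64  0.17  0.59  1.92 -0.1   1.08 -0.32]
-17.55079898251132
gear hole [0.52255585 0.01462974 0.14420693]
((0.5220573544502258, 0.014026399701833725), 0.049558088183403015)
```

View pics/wrist5.png

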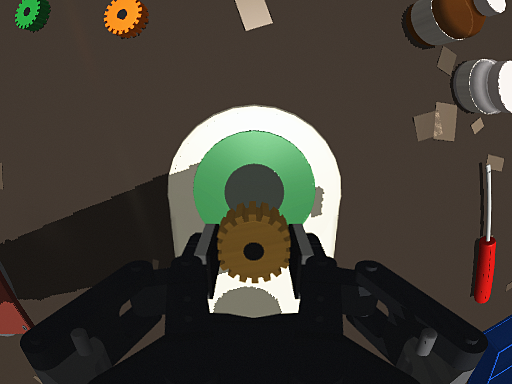

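View pics/scene5.png

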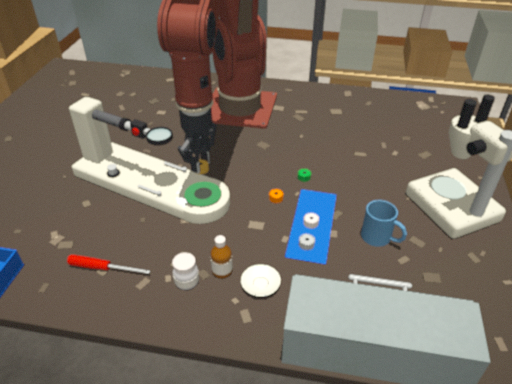

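The wrist view puts the stage centre at (0.522, 0.014) and the held gear's hole at (0.5226, 0.0146), so they are aligned. I lower it.

{"fn": "apply_moves", "kwargs": {
  "deltas": [
    [0,0,0,0,0,-0.04,0.2],
    [0,0,0,0,0,-0.075,0.2],
    [0,0,0,0,0,-0.09,0.2],
    [0,0,0,0,0,-0.094,0.2],
    [0,0,0,0,0,-0.096,0.2],
    [0,0,0,0,0,-0.096,0.2]
  ]
}}

```text
time: 4.92
tool_pos: [0.5221, 0.014, 0.0651]
tcp_rot: [[0.302, 0.953, -0.002], [0.953, -0.302, -0.002], [-0.003, -0.001, -1.0]]
force: [0.0, 0.4, -1.3]
width: 0.0357
```

{"fn": "apply_moves", "kwargs": {
  "deltas": [
    [0,0,0,0,0,-0.0012,0.2],
    [0,0,0,0,0,-0.0012,0.2]
  ]
}}

```text
time: 5.08
tool_pos: [0.5231, 0.0141, 0.0654]
tcp_rot: [[0.302, 0.953, 0.0], [0.953, -0.302, -0.001], [-0.001, 0.001, -1.0]]
force: [0.0, -0.9, -1.8]
width: 0.0354
```

{"fn": "apply_moves", "kwargs": {
  "deltas": [
    [0,0,0,-0.001,0,-0.003,0.2],
    [0,0,0,-0.001,0,-0.003,0.2],
    [0,0,0,-0.001,0,-0.003,0.2]
  ]
}}

```text
time: 5.33
tool_pos: [0.5224, 0.0142, 0.0633]
tcp_rot: [[0.302, 0.953, 0.001], [0.953, -0.302, -0.001], [-0.001, 0.001, -1.0]]
force: [0.4, -0.4, -1.4]
width: 0.0352
```

```bash
python3 - <<'E'
from h import *
im=get_image("wrist");cv2.imwrite("pics/w6.png",im["color"])
im=get_image("scene");cv2.imwrite("pics/s6.png",cv2.resize(im["color"][120:220,140:260],None,fx=6,fy=5.9,interpolation=cv2.INTER_CUBIC))
s=read_state();print(s["time"],s["tool_pos"],s["width"],s["force"])
E
```

```text
5.4333 [0.52236715 0.01416042 0.06316051] 0.035285965976566205 [-0.76156095  0.12642419 -1.67091233]
```

View pics/s6.png

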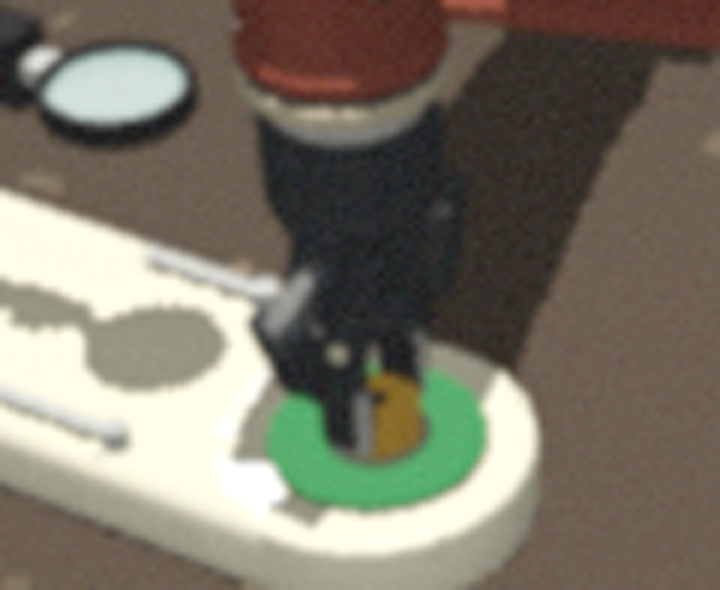

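View pics/w6.png

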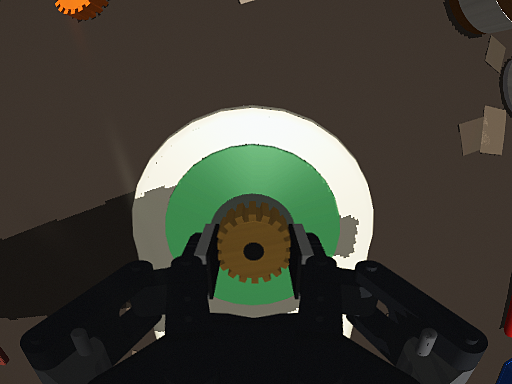

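The gear is over the grey spot and only just above the glass. I creep down until it touches.

{"fn": "apply_moves", "kwargs": {
  "deltas": [
    [0,0,0,0,0,-0.0015,0.2],
    [0,0,0,0,0,-0.0015,0.2],
    [0,0,0,0,0,-0.0015,0.2]
  ]
}}

```text
time: 5.68
tool_pos: [0.5225, 0.0142, 0.0621]
tcp_rot: [[0.302, 0.953, 0.001], [0.953, -0.302, -0.001], [-0.001, 0.001, -1.0]]
force: [-0.8, -0.0, -0.1]
width: 0.0357
```

{"fn": "apply_moves", "kwargs": {
  "deltas": [
    [0,0,0,0,0,-0.0015,0.2],
    [0,0,0,0,0,-0.0015,0.2],
    [0,0,0,0,0,-0.0015,0.2]
  ]
}}

```text
time: 5.93
tool_pos: [0.5225, 0.0142, 0.0619]
tcp_rot: [[0.302, 0.953, 0.0], [0.953, -0.302, -0.0], [-0.0, 0.0, -1.0]]
force: [-6.0, 0.1, 16.1]
width: 0.0355
```

Contact: the force in z rose to 16 N at z = 0.062. I ease off and open.

{"fn": "apply_moves", "kwargs": {
  "deltas": [
    [0,0,0,0,0,0.0005,0.2],
    [0,0,0,0,0,0.0005,0.5],
    [0,0,0,0,0,0.0005,0.6],
    [0,0,0,0,0,0.0005,0.65],
    [0,0,0,0,0,0.0005,0.65],
    [0,0,0,0,0,0.0005,0.65]
  ]
}}

```text
time: 6.43
tool_pos: [0.5226, 0.0142, 0.0622]
tcp_rot: [[0.302, 0.953, 0.0], [0.953, -0.302, -0.001], [-0.0, 0.0, -1.0]]
force: [0.4, 0.7, -0.4]
width: 0.0553
```

```bash
python3 - <<'E'
from h import *
im=get_image("wrist");cv2.imwrite("pics/w7.png",im["color"])
s=read_state();print(s["time"],s["tool_pos"],s["width"],s["force"])
E
```

```text
6.4833 [0.52254288 0.01421265 0.06225553] 0.05529912855875007 [-0.23938772 -0.49415532 -0.20469717]
```

View pics/w7.png

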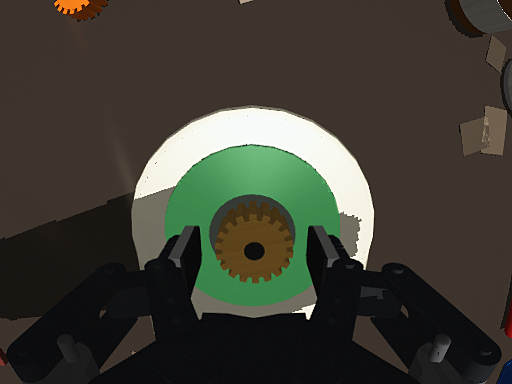

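The gear stayed put, free on the grey spot at (254,250). I rise straight up, then go over the grip block.

{"fn": "apply_moves", "kwargs": {
  "deltas": [
    [0,0,0,0,0,0.03,0.65],
    [0,0,0,0,0,0.08,0.65],
    [0,0,0,0,0,0.13,0.65],
    [0,0,0,0,0,0.18,0.65],
    [0,0,0,0,0,0.23,0.65],
    [0,0,0,0,0,0.27,0.65],
    [0,0,0,-0.01,-0.03,0.27,0.65],
    [0,0,0,-0.025,-0.08,0.27,0.65],
    [0,0,0,-0.04,-0.12,0.27,0.65],
    [0,0,0,-0.04,-0.12,0.27,0.65]
  ]
}}

```text
time: 7.32
tool_pos: [0.4884, -0.0893, 0.2789]
tcp_rot: [[0.311, 0.951, 0.001], [0.951, -0.311, -0.001], [-0.001, 0.001, -1.0]]
force: [1.0, -1.1, 0.6]
width: 0.0554
```

```bash
python3 - <<'E'
from h import *
s=read_state();print(s["time"],s["tool_pos"],s["tcp_rot"].round(3),s["width"],s["joints"].round(2))
im=get_image("wrist");cv2.imwrite("pics/w8.png",im["color"])
for n in ("top",):
    im=get_image(n);cv2.imwrite(f"pics/{n}8.png",im["color"])
E
```

```text
7.3167 [ 0.48836494 -0.08925047  0.27885646] [[ 0.311  0.951  0.001]
 [ 0.951 -0.311 -0.001]
 [-0.001  0.001 -1.   ]] 0.055417973906578606 [-0.6  -0.03  0.68  1.8   0.02  1.36 -0.24]
```

View pics/w8.png

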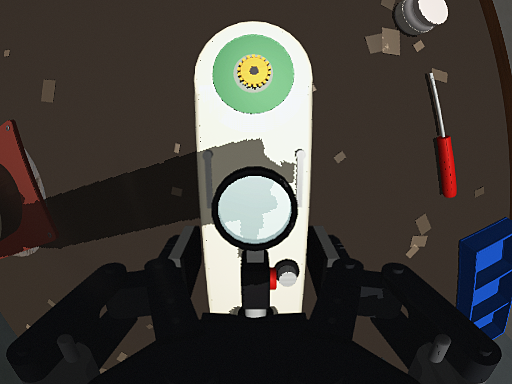

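The wrist view shows the gear centred on the stage at (253,72), the lens at (254,209), and the block at (256,287) with the red button at (273,279).

```bash
python3 - <<'E'
from h import *
im=get_image("wrist");np.save("w8",im["color"])
g=cv2.cvtColor(im["color"],cv2.COLOR_BGR2GRAY)
ang=np.radians(-106+0); 
for p,z in (((254,209),.197),((256.5,262),.21),((256.5,305),.21),((243,285),.21),((270,285),.21),((253,72),.065)):
    print(p,wplane(im,*p,z).round(4))
z=im["z_map"]; 
R,_=cv2.Rodrigues(np.array(im["rvec"],float));t=np.array(im["tvec"]).ravel()
vv,uu=np.nonzero(z>0);x=uu-im["cx"];y=vv-im["cy"];r=np.hypot(x,y)+1e-9;th=r/im["fx"]
d=np.stack([np.tan(th)*x/r,np.tan(th)*y/r,np.ones(len(r))])
P=((R.T@(d*z[vv,uu]-t[:,None]))).T
o=np.array([.522,.014]);a=np.radians(72.5);ex=-np.array([np.cos(a),np.sin(a)]);ey=np.array([-ex[1],ex[0]])
lx=(P[:,:2]-o)@ex;ly=(P[:,:2]-o)@ey
def st(m): print(m.sum(),lx[m].min().round(4),lx[m].max().round(4),ly[m].min().round(4),ly[m].max().round(4),P[m,2].mean().round(4))
ok=(vv<312)&(abs(ly)<.04)
st(ok&(P[:,2]>.203)&(P[:,2]<.218)&(lx>.15)&(lx<.22)&(abs(ly)<.02)&(g[vv,uu]<90))
st(ok&(P[:,2]>.18)&(P[:,2]<.203)&(lx>.07)&(lx<.165))
m=ok&(P[:,2]>.06)&(P[:,2]<.07)&(abs(lx)<.03)&(abs(ly)<.03);st(m);print(lx[m].mean(),ly[m].mean())
m=ok&(P[:,2]>.04)&(P[:,2]<.05)&(lx>.16)&(lx<.5);
b=(P[:,2]>.035)&(P[:,2]<.05)&(abs(lx-.05)<.02)&(abs(ly)<.09);st(b)
E
```

```text
(254, 209) [ 0.4885 -0.0917  0.197 ]
(256.5, 262) [ 0.4786 -0.1292  0.21  ]
(256.5, 305) [ 0.4658 -0.1697  0.21  ]
(243, 285) [ 0.4618 -0.1466  0.21  ]
(270, 285) [ 0.4823 -0.1532  0.21  ]
(253, 72) [0.5229 0.0185 0.065 ]
1040 0.1648 0.2015 -0.0114 0.012 0.2082
5823 0.0866 0.165 -0.0339 0.0336 0.1919
751 -0.0193 0.0185 -0.0176 0.0202 0.0636
-0.0002529326926785537 0.0012185410880103532
3700 0.03 0.07 -0.0736 0.0736 0.0396
```

{"fn": "apply_moves", "kwargs": {
  "deltas": [
    [0,0,0.007,-0.01,-0.03,0,0.65],
    [0,0,0.007,-0.02,-0.065,0,0.65],
    [0,0,0.007,-0.0275,-0.0914,0,0.65],
    [0,0,0.007,-0.0275,-0.0914,0,0.65],
    [0,0,0.007,-0.0275,-0.0914,0,0.65]
  ]
}}

```text
time: 7.88
tool_pos: [0.4687, -0.1546, 0.2783]
tcp_rot: [[0.293, 0.956, 0.001], [0.956, -0.293, 0.0], [0.0, 0.001, -1.0]]
force: [-0.7, 0.6, 0.6]
width: 0.0553
```

```bash
python3 - <<'E'
from h import *
im=get_image("wrist");cv2.imwrite("pics/w9.png",im["color"])
s=read_state();print(s["time"],s["tool_pos"],s["tcp_rot"].round(4),s["width"],s["joints"].round(2))
E
```

```text
7.9333 [ 0.46904412 -0.15353826  0.27819701] [[ 2.910e-01  9.567e-01  5.000e-04]
 [ 9.567e-01 -2.910e-01  4.000e-04]
 [ 5.000e-04  4.000e-04 -1.000e+00]] 0.055202251670091754 [-0.53 -0.05  0.75  1.81  0.03  1.36 -0.09]
```

View pics/w9.png

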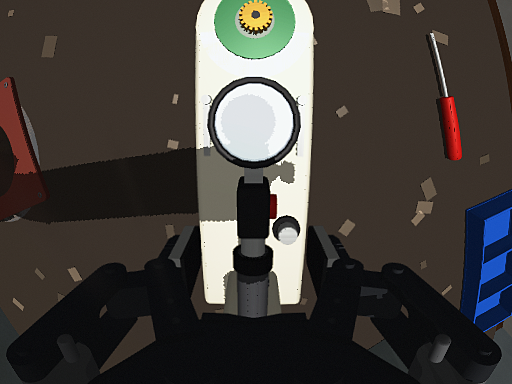

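The block at (254,208) is centred between the jaws (columns 182 and 326). I correct the 9 mm shortfall along the arm and descend.

{"fn": "apply_moves", "kwargs": {
  "deltas": [
    [0,0,-0.0065,-0.0033,-0.0111,0,0.65],
    [0,0,-0.0065,-0.0033,-0.0111,0,0.65],
    [0,0,-0.0065,-0.0033,-0.0111,-0.03,0.65],
    [0,0,-0.0065,-0.0033,-0.0111,-0.06,0.65],
    [0,0,-0.0065,-0.0033,-0.0111,-0.09,0.65],
    [0,0,-0.0065,-0.0033,-0.0111,-0.11,0.65],
    [0,0,-0.0065,-0.0033,-0.0111,-0.115,0.65],
    [0,0,-0.0065,-0.0033,-0.0111,-0.115,0.65],
    [0,0,-0.0065,-0.0033,-0.0111,-0.115,0.65]
  ]
}}

```text
time: 8.68
tool_pos: [0.4669, -0.1623, 0.1869]
tcp_rot: [[0.3, 0.954, 0.001], [0.954, -0.3, 0.0], [0.0, 0.001, -1.0]]
force: [0.3, 0.5, 0.8]
width: 0.0556
```

```bash
python3 - <<'E'
from h import *
im=get_image("wrist");cv2.imwrite("pics/w10.png",im["color"])
im=get_image("scene");cv2.imwrite("pics/s10.png",cv2.resize(im["color"][80:220,60:260],None,fx=4,fy=4,interpolation=cv2.INTER_CUBIC))
s=read_state();print(s["time"],s["tool_pos"],s["tcp_rot"].round(4),s["width"],s["force"])
E
```

```text
8.7833 [ 0.46719701 -0.16251537  0.18740305] [[ 3.006e-01  9.538e-01  2.300e-03]
 [ 9.538e-01 -3.006e-01  2.000e-04]
 [ 9.000e-04  2.100e-03 -1.000e+00]] 0.05579873439789414 [ 0.46247497  0.04431744 -0.94714577]
```

View pics/w10.png

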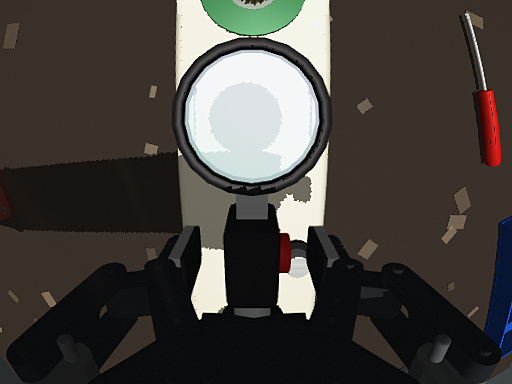

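View pics/s10.png

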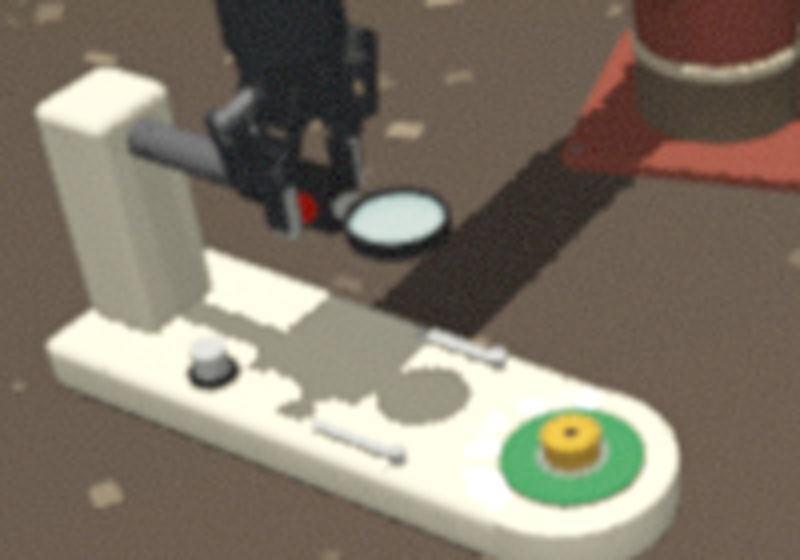

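The pads straddle the block, with the button at (284,253) level with the pad centres. In the scene view the gear lies flat in the middle of the grey spot. I close on the block.

{"fn": "apply_moves", "kwargs": {
  "deltas": [
    [0,0,0,0,0,0,0.1],
    [0,0,0,0,0,0,0.1],
    [0,0,0,0,0,0,0.1],
    [0,0,0,0,0,0,0.1],
    [0,0,0,0,0,0,0.1],
    [0,0,0,0,0,0,0.1],
    [0,0,0,0,0,0,0.1]
  ]
}}

```text
time: 9.37
tool_pos: [0.4664, -0.1621, 0.1886]
tcp_rot: [[0.3, 0.954, 0.001], [0.954, -0.3, 0.002], [0.002, 0.0, -1.0]]
force: [-13.6, 4.3, 17.7]
width: 0.0237
```

```bash
python3 - <<'E'
from h import *
im=get_image("wrist");cv2.imwrite("pics/w11.png",im["color"])
s=read_state();print(s["time"],s["tool_pos"],s["tcp_rot"].round(4),s["width"],s["force"])
E
```

```text
9.4167 [ 0.46640319 -0.16212962  0.1885383 ] [[ 3.006e-01  9.537e-01  8.000e-04]
 [ 9.537e-01 -3.006e-01  2.100e-03]
 [ 2.300e-03  1.000e-04 -1.000e+00]] 0.02381953459862103 [-12.35762861   4.55514991  16.34215909]
```

View pics/w11.png

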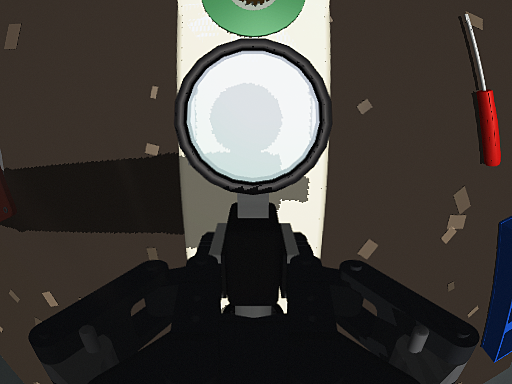

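Width is 24 mm, so the block is clamped and the button looks squeezed in. I pull along (0.301, 0.954) in steps.

{"fn": "apply_moves", "kwargs": {
  "deltas": [
    [0,0,0,0.0019,0.006,0,0.1],
    [0,0,0,0.0056,0.0179,0,0.1],
    [0,0,0,0.0113,0.0358,0,0.1],
    [0,0,0,0.0169,0.0537,0,0.1],
    [0,0,0,0.0226,0.0715,0,0.1],
    [0,0,0,0.0226,0.0715,0,0.1]
  ]
}}

```text
time: 9.92
tool_pos: [0.4852, -0.1023, 0.1887]
tcp_rot: [[0.298, 0.955, 0.001], [0.955, -0.298, 0.002], [0.003, -0.0, -1.0]]
force: [-4.2, -0.0, 0.5]
width: 0.0234
```

```bash
python3 - <<'E'
from h import *
im=get_image("wrist");cv2.imwrite("pics/w12.png",im["color"])
s=read_state();print(s["time"],s["tool_pos"],s["tcp_rot"].round(4),s["width"],s["force"],s["joints"].round(2))
E
```

```text
9.9667 [ 0.48468265 -0.10386785  0.18863798] [[ 2.984e-01  9.544e-01  5.000e-04]
 [ 9.544e-01 -2.984e-01  2.000e-03]
 [ 2.100e-03 -1.000e-04 -1.000e+00]] 0.023306373464186427 [-4.33241836 -0.78830873  1.34391243] [-0.57  0.04  0.72  1.93 -0.03  1.18 -0.14]
```

View pics/w12.png

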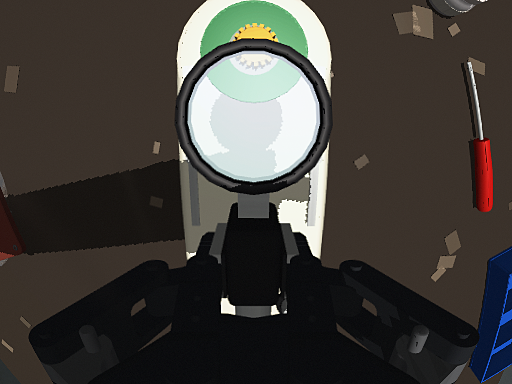

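The arm is out 61 mm with no slip (the lens has not moved relative to the gripper). I continue to the second stop.

{"fn": "apply_moves", "kwargs": {
  "deltas": [
    [0,0,0,0.0056,0.0175,0,0.1],
    [0,0,0,0.011,0.035,0,0.1],
    [0,0,0,0.0165,0.052,0,0.1],
    [0,0,0,0.0212,0.0667,0,0.1],
    [0,0,0,0.0223,0.0702,0,0.1],
    [0,0,0,0.0223,0.0702,0,0.1]
  ]
}}

```text
time: 10.47
tool_pos: [0.5022, -0.0484, 0.1887]
tcp_rot: [[0.298, 0.954, -0.0], [0.954, -0.298, 0.001], [0.001, -0.001, -1.0]]
force: [-4.7, -1.7, 2.0]
width: 0.0233
```

{"fn": "apply_moves", "kwargs": {
  "deltas": [
    [0,0,0,0.0007,0.0024,0,0.1],
    [0,0,0,0.0007,0.0024,0,0.1],
    [0,0,0,0.0007,0.0024,0,0.1]
  ]
}}

```text
time: 10.72
tool_pos: [0.5023, -0.0479, 0.1887]
tcp_rot: [[0.3, 0.954, -0.001], [0.954, -0.3, 0.001], [0.001, -0.001, -1.0]]
force: [-4.0, -3.4, 0.7]
width: 0.0236
```

```bash
python3 - <<'E'
from h import *
im=get_image("wrist");cv2.imwrite("pics/w13.png",im["color"])
s=read_state();print(s["time"],s["tool_pos"],s["tcp_rot"].round(4),s["width"],s["force"],s["joints"].round(2))
im=get_image("scene");cv2.imwrite("pics/s13.png",im["color"])
print((s["tool_pos"][:2]-[.4664,-.1622])@np.array([[.3007,.954],[.9537,-.301]]))
E
```

```text
10.7667 [ 0.50230526 -0.04794024  0.18865535] [[ 2.996e-01  9.541e-01 -7.000e-04]
 [ 9.541e-01 -2.996e-01  9.000e-04]
 [ 6.000e-04 -9.000e-04 -1.000e+00]] 0.02340847896089451 [-4.496162   -3.46216026 -0.0414548 ] [-0.63  0.07  0.68  1.91 -0.05  1.18 -0.24]
[ 0.11976625 -0.00013857]
```

View pics/w13.png

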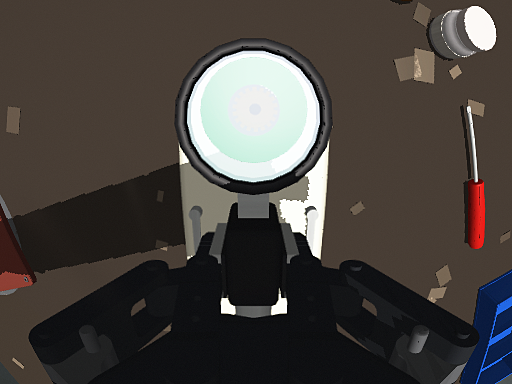

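View pics/s13.png

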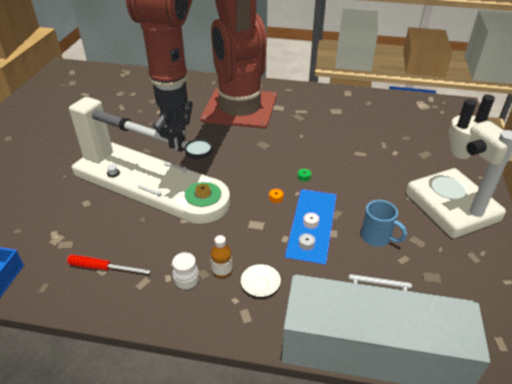

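The lens now sits over the gear and travel is about 119.8 mm, but the axial force (4.7 N) is barely above the spring's. I pull a little further to confirm the hard stop.

{"fn": "apply_moves", "kwargs": {
  "deltas": [
    [0,0,0,0.0011,0.0036,0,0.1],
    [0,0,0,0.0011,0.0036,0,0.1],
    [0,0,0,0.0011,0.0036,0,0.1],
    [0,0,0,0.0011,0.0036,0,0.1]
  ]
}}

```text
time: 11.15
tool_pos: [0.5024, -0.0476, 0.1886]
tcp_rot: [[0.302, 0.953, -0.002], [0.953, -0.302, -0.001], [-0.001, -0.001, -1.0]]
force: [-5.8, -6.1, 2.5]
width: 0.0237
```

{"fn": "apply_moves", "kwargs": {
  "deltas": [
    [0,0,0,0.0011,0.0036,0,0.1],
    [0,0,0,0.0011,0.0036,0,0.1],
    [0,0,0,0.0011,0.0036,0,0.1],
    [0,0,0,0.0011,0.0036,0,0.1]
  ]
}}

```text
time: 11.48
tool_pos: [0.5024, -0.0475, 0.1886]
tcp_rot: [[0.304, 0.953, -0.003], [0.953, -0.304, -0.003], [-0.003, -0.002, -1.0]]
force: [-6.2, -8.3, 2.1]
width: 0.0237
```

The tool moved 0.1 mm against a 3 mm command while the force rose, so it is at the hard stop. One last check before handing in.

```bash
python3 - <<'E'
from h import *
w=get_image("wrist");cv2.imwrite("pics/w14.png",w["color"])
im=get_image("scene");cv2.imwrite("pics/s14.png",cv2.resize(im["color"][80:230,60:350],None,fx=2.7,fy=2.7,interpolation=cv2.INTER_CUBIC))
s=read_state();print(s["time"],s["tool_pos"],s["width"],s["force"])
print("lens",wplane(w,254,116,.197),"gear seen",wplane(w,255,109,.065))
E
```

```text
11.5833 [ 0.50242246 -0.04755627  0.18864866] 0.023143855455163145 [-5.87024372 -8.27670856  2.47529468]
lens [0.52278434 0.01357354 0.197     ] gear seen [0.52363304 0.01366311 0.065     ]
```

View pics/w14.png

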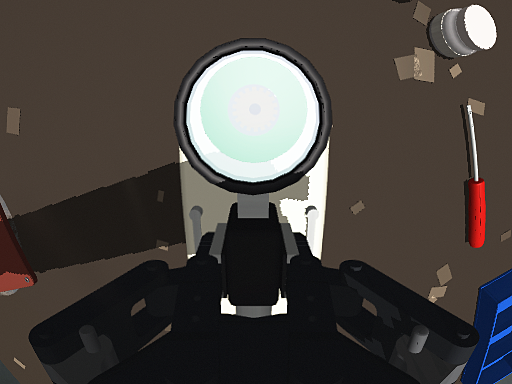

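View pics/s14.png

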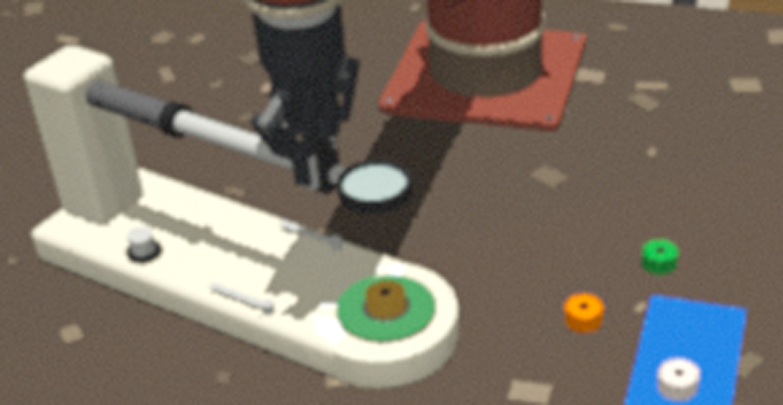

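The lens centre (0.5228, 0.0136) is right above the stage and gear, the arm is fully out, and the gear lies flat on the spot. I hand in while holding.

```bash
python3 -c "
from cell import *
print(close_job())"
```

```text
the job is handed in; nothing more can be done
None
```

The brass gear is lying flat in the middle of the glass stage. It was released there before the magnifier was touched. I then gripped the black block across its red button, pulled the arm out past the first stop to the second, and handed in at about 11.6 s while still holding it there.

- **Gear:** after release it measured about 1 mm from the stage centre, and in the last scene picture it lies flat on the grey spot.
- **Magnifier:** it came out about 120 mm. At the end, commanding 3 mm more moved it only about 0.1 mm while the force rose to about 10 N, so it is against the hard stop. The lens centre is within about 1 mm of the stage centre.
- **Button:** I could not see it once the jaws closed. That it is squeezed in is inferred from the jaw width (23–24 mm) and from the arm passing the first stop freely.
- **Forces:** the highest reading I saw was about 23 N, when closing on the block. Setting the gear down reached about 17 N. Both are well under the limits.
- **Other things:** I saw nothing else moved in the pictures, but I did not measure the other things again.

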